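# Fetch the red-dot slurry jar from the covered carousel

### The arm

A 7-joint arm with a two-finger parallel gripper is mounted at the origin on a cart in front of the work surface, level with it; the furniture and walls round the work are solid. World frame = base frame: x ahead of the robot, y to its left, z up, the work surface at z = 0. Lengths are in m, angles in rad, forces in N, time in s.
With the tool pointing down it reaches from about 0.4 to 0.875 m from the base axis. Payload 19.3 kg.
Tool frame: the origin (TCP) lies midway between the tips of the shut fingers; the grasp point (between the pads) lies 19 mm behind it (bot.pinch_z is the distance from the TCP to the grasp point, in m); z points along the fingers, y is the line along which they close (so a half turn about z gives the same grasp; the last joint's range is limited). The gripper opens to 85 mm and grips with 20 to 120 N. Pads are 22 mm wide; open, the fingers measure 114 mm over their backs; the gripper's body (76 mm by 85 mm) begins 54 mm behind the grasp point. The pads swing forward as they close: fully open they stand 13 mm farther back than shut.
Start: joints at [1.188, 0.521, -0.036, 1.599, 0.021, 1.021, -0.113], TCP at [0.192, -0.595, 0.231] pointing down, gripper open.
Joint ranges: [-2.91, 2.91], [-0.3, 2.13], [-1.5, 1.42], [0.17, 2.43], [-1.26, 4.41], [0.16, 1.93], [-2.52, 2.52]. Speed limits (rad/s): [1.89, 1.89, 2.39, 2.39, 3.01, 3.01, 3.01].

### API

Orientations are given as [roll, pitch, yaw] about the fixed x, y, z axes, in that order (R = Rz(yaw) Ry(pitch) Rx(roll)).
In Python, from workcell import observe, viewer, bot gives the robot as it stands. The module is installed in compiled form; this text tells all that it offers.
- The arm moves only by the tool play_rows, never from a script. Its argument "motion" is a list of rows, each a list of 7 numbers: the shift along the tool's x, y, z in cm, then the turn, a rotation vector about the tool's x, y, z in rad, then the opening, from -1 (shut) to 1 (fully open), so that 0 is half open. A call has exactly 5 rows; each row is the pose to reach, as a shift and turn from the pose commanded when the call began, along the tool's axes at that moment; what a row does not reach only later rows make up. A row lasts 1/10 s, in which the tool goes at most 50 mm and 8.59 degrees, less where a joint would pass 70% of its speed; a pose out of reach is approached as far as the arm can. A call with a gripper value outside its range is refused whole. The fingers move at their own pace and stop on an object; "squeeze" is the grip in N (left out, the last holds). Time passes only in rows, so rows that repeat a pose let the fingers close, or fill a call up. It gives the time, the measured TCP pose, the force, the opening and the grip force at its end, in the units of the state.
- observe(): the state, without advancing time (a new reading comes with each control period).
- viewer.grab_frame(name): name is "scene" or "top" or "wrist"; returns (picture, depth): 384x512x3 uint8, red, green, blue; 384x512 float32, m along the optical axis (not along the pixel's ray), 0 where there is no reading.
- viewer.camera_info(name): a dict with "fx", "fy", "cx", "cy" (pixels), "R" (3x3) and "t" (3): a world point X has camera coordinates R X + t. Camera axes: x right, y down, z forward; pixel columns grow to the right and rows downward; lengths in m; the calibration is good to about 2 mm. A picture is of the moment at which its call begins: read the wrist's pose just before it. camera_info takes no time and is no camera call; for the wrist camera it gives the pose at the moment of the call.
- bot.job_done(): hands the job in; it is judged then, once.
The state is a dict: "clock": time; "qpos": joint angles; "qd": joint speeds; "joint_efforts": joint torques, N m; "position": TCP position; "tool_rot": TCP orientation; "force": force on the tool from outside, world axes, zero at the start; "moment": the same for the moment, N m; "grip_width": finger opening in m; "finger_force": force on a finger pad.
Only numpy, scipy, OpenCV 4.12 (cv2) and the standard library are available. Lean on these libraries where they do the work, as an engineer would, in place of code of your own. Each camera call takes 0.05 s, during which the arm holds its last target. There are 200 camera calls.

### The job

Turn the covered jar carousel (the black wing knob on top is its handle) until the jar with the red dot on its lid stands squarely in the cover's front cut-out, and stop it there. Then lift that jar out, keep it upright, and set it down gently on the floor of the steel tray beside the film applicator, ready for coating. Leave the other jars in their pockets and the applicator standing where it is in the tray.

Things in the scene. Friction and masses are not known exactly. Their poses are not given: they have to be found in the camera images.
- jar_red_mid (a point): Centre (half-way up) of the wanted jar: clear jar with dark contents and white screw lid, a red dot (32 mm) on the lid. 52 mm diameter, 62 mm tall, lid 48 mm diameter, 18 mm tall; 0.10 to 0.20 kg. z is its axis, upright. In its cup its centre is 65 mm and its top 96 mm above the table; what stands above the cup's rim is free to grasp once the jar is in the cut-out, and it comes straight up.
- opening (a point): Where the jar's centre must stand in the middle of the cover's cut-out, 65 mm above the table; fixed. Its x axis points level to the carousel's axis, 95 mm away; -x points out of the cut-out, roughly towards the robot. The cut-out is 130 mm wide (65 mm either side along y), open from 59 mm behind this point (+x) out through the front wall, edged with black rubber.
- carousel_base: Fixed round grey base (314 mm diameter) with a clear rigid drum cover, 304 mm diameter, flat top 108 mm above the table, underside 104 mm. The cover blocks the jars from above everywhere but in the cut-out through its top and wall. Origin on the axis at the table; -x points to the cut-out.
- knob (a point): Grip point of the black wing knob, on the carousel's vertical axis, 136 mm above the table, above the cover. An upright bar 66 mm long along this point's x, 20 mm wide along y (pinch it across y), from 112 to 154 mm above the table; nothing else there stands higher. -x always points to the cup that holds the red-dot jar at the start.
- carousel: The turning white deck with five grey cups, 72 degrees apart, 95 mm from the axis; one is empty. Origin on the axis at table height. Fixed to the knob: turns one to one with it, either way, no end stops, needs about 0.1 N m, stays where it is left. Each cup: inner floor 34 mm and rim 48 mm above the table, inner diameter 58 mm, so jars stand in it with some play.
- tray_floor (a point): Point on the floor of the steel tray in the middle of the part the applicator leaves free. z up; y is the tray's long direction, +y leads away from the applicator: inner wall 76 mm away in +y and 73 mm away either way along x; the applicator's near side is about 90 mm away in -y. The jar standing here has its centre 31 mm above this point.
- tray: Shallow loose steel tray, 153 x 237 mm, rim 18 mm high, floor 2 mm thick; origin at the centre of its underside, x along its 153 mm, y along its 237 mm.
- applicator_mid (a point): Middle of the film applicator, a loose metal frame 112 mm long, 45 mm wide, 64 mm tall with two upright screws, standing across the end of the tray that is farther from the robot; point 18 mm above its underside, z up.
- jar_blue_mid (a point): Centre of another jar of the same size, blue dot on its lid; stays in its cup.
- jar_green_mid (a point): Centre of another jar of the same size, green dot on its lid; stays in its cup.
- jar_yellow_mid (a point): Centre of another jar of the same size, yellow dot on its lid; stays in its cup.
- jar_red: The red-dot jar; origin at the centre of its underside.
Mind the look-alikes: they are no part of the job. What is shaped like the part that bears jar_yellow_mid but orange or purple is not meant.

How it is judged:
On the way:
1. the red-dot jar, still in its cup, has been turned into the cut-out (its axis within 25 mm of the middle) and stands still there (horizontal distance between jar_red_mid and opening below 0.025 m and height (world z) of jar_red_mid below 0.072 m and linear speed of jar_red below 0.03 m/s), for 0.2 s.
At the end, for the whole second after the job is handed in: The red-dot jar stands upright (within 0.1 rad), released and at rest, flat on the tray's floor beside the applicator; the other three jars are still in their cups and the applicator still stands on the tray's floor at its end of the tray (moved no more than about 2 cm along the tray) (x of jar_red_mid in the frame of tray between -0.06 and 0.06 m and y of jar_red_mid in the frame of tray between -0.06 and 0.105 m and z of jar_red_mid in the frame of tray between 0.026 and 0.038 m and angle between each of jar_red, applicator_mid's own z axis and vertical below 0.1 rad and linear speed of jar_red below 0.02 m/s and height (world z) of each of jar_blue_mid, jar_green_mid, jar_yellow_mid below 0.075 m and horizontal distance between each of jar_blue_mid, jar_green_mid, jar_yellow_mid and knob below 0.105 m and y of applicator_mid in the frame of tray below -0.05 m); the robot touches nothing.
It fails at once if the red-dot jar is tipped by more than 0.5 rad (angle between jar_red's own z axis and vertical above 0.5 rad).
It fails at once if the red-dot jar is dropped: it falls, untouched by the fingers, faster than 0.55 m/s (a fall of about 15 mm) (contact force between the fingers and jar_red below 0.05 N and linear speed of jar_red above 0.55 m/s).
It fails at once if another jar is lifted out of its cup (height (world z) of any of jar_blue_mid, jar_green_mid, jar_yellow_mid above 0.083 m).
It fails at once if the film applicator is knocked over (angle between applicator_mid's own z axis and vertical above 0.4 rad).
It also fails if it takes over 72 s, if anything falls off the work surface, if the arm or the gripper's body presses on something with over 40 N, if the wrist force passes 120 N, or if a joint passes its speed limit or range.

## Working session

There is one attempt and no reset: what is moved stays moved. The work goes in short steps, Python scripts to look and compute and a tool call to move; the robot and the scene stay as the last step left them, time stands still between calls to the robot, and variables do not carry over. Pictures are saved under pics/ and viewed, at most 10 in all, crops included, and the job is handed in when it is done.

Besides the shell and the picture viewer there is one more tool, called after "Call:" by a JSON object that holds its "method" and its "body". play_rows: Moves the arm, as the interface text tells. Its arguments: {"type":"object","properties":{"motion":{"type":"array"},"squeeze":{"type":"number"}},"required":["motion"]}

```bash
mkdir -p pics; cat > h.py <<'E'
import numpy as np,cv2
from workcell import observe,viewer,bot
def grab(n):
    c=viewer.camera_info(n); p,d=viewer.grab_frame(n); return p,d,c
def world(c,d,u,v):
    z=d[v,u]; X=np.stack([(u-c['cx'])/c['fx']*z,(v-c['cy'])/c['fy']*z,z],-1)
    return (X-c['t'])@c['R']
def cloud(c,d):
    v,u=np.mgrid[:384,:512]; return world(c,d,u,v)
def onplane(c,u,v,h):
    r=np.array([(u-c['cx'])/c['fx'],(v-c['cy'])/c['fy'],1])@c['R']; o=-c['t']@c['R']
    return o+r*(h-o[2])/r[2]
E
python3 - <<'E'
from h import *
s=observe();print({k:np.round(v,3) for k,v in s.items()},bot.pinch_z)
im=[]
for n in ['scene','top']:
    p,d,c=grab(n);np.savez('pics/'+n,p=p,d=d,**c);cv2.imwrite(f'pics/{n}1.png',p[:,:,::-1])
    print(n,np.round(-c['t']@c['R'],3),c['fx'])
E
```

```text
{'clock': np.float64(0.0), 'qpos': array([ 1.188,  0.522, -0.036,  1.6  ,  0.021,  1.021, -0.113]), 'qd': array([ 0.   , -0.001, -0.002, -0.001,  0.003, -0.   , -0.002]), 'joint_efforts': array([-0.0000e+00, -9.2712e+01,  1.9800e+00, -3.6993e+01,  1.8000e-02,
        8.0000e-03,  0.0000e+00]), 'position': array([ 0.192, -0.594,  0.231]), 'tool_rot': array([-3.14 ,  0.   ,  0.313]), 'force': array([-0.242, -0.154,  0.374]), 'moment': array([-0.01 , -0.026,  0.03 ]), 'finger_force': np.float64(0.0), 'grip_width': np.float64(0.086)} 0.0187
scene [0.042 0.499 0.507] 383.98733769940173
top [ 0.309 -0.093  1.296] 488.6602298382656
```

View pics/scene1.png

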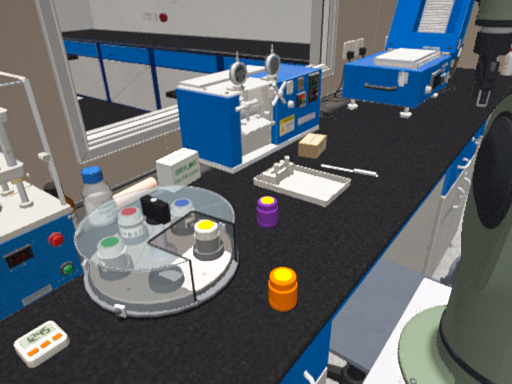

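View pics/top1.png

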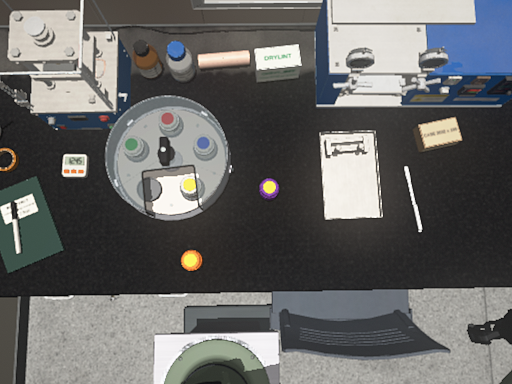

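Top view: the red-dot jar (168,121) is at the carousel's back. Green is at (133,147), blue (204,147), yellow (190,187) and the knob (165,150). The cut-out spans about (143-200, 167-214). The tray corners are about (320,131)-(382,219), with the applicator at (347,147). Red look-alikes: none on lids. The orange (191,260) and purple (269,188) jars on the table are decoys. So I choose (168,121).

```bash
python3 - <<'E'
from h import *
for n in ['top','scene']:
    z=np.load(f'pics/{n}.npz');p,d=z['p'],z['d'];c=z
    W=cloud(c,d);hsv=cv2.cvtColor(p,cv2.COLOR_RGB2HSV)
    # black knob: height
    m=(W[...,2]>.125)&(W[...,2]<.17)&(p.max(2)<60)
    r=slice(130,170) if n=='top' else slice(190,225); q=slice(150,182) if n=='top' else slice(135,175)
    k=np.zeros_like(m);k[r,q]=m[r,q]
    pts=W[k];print(n,'knob',k.sum(),pts.mean(0) if len(pts) else 0, np.ptp(pts,axis=0))
    if n=='top':
        top=pts[pts[:,2]>.14][:,:2].astype(np.float32);print('rect',cv2.minAreaRect(top))
    R={'red':((hsv[...,0]<8)|(hsv[...,0]>172)),'green':(hsv[...,0]>50)&(hsv[...,0]<85),'blue':(hsv[...,0]>105)&(hsv[...,0]<130),'yellow':(hsv[...,0]>25)&(hsv[...,0]<33)}
    box=(slice(100,205),slice(110,225)) if n=='top' else (slice(195,300),slice(85,235))
    for a,mm in R.items():
        mm=mm&(hsv[...,1]>70); b=np.zeros_like(mm);b[box]=mm[box]
        nn,l,st,ce=cv2.connectedComponentsWithStats(b.astype(np.uint8))
        i=1+st[1:,4].argmax();u,v=ce[i];print(a,st[i,4],np.round(ce[i],1),np.round(onplane(c,u,v,.096),4),'depth',np.round(np.median(W[l==i],0),4))
    # tray
    t=(W[...,2]>.001)&(W[...,2]<.03)&(hsv[...,1]<60)&(p.min(2)>110)
    if n=='top':
        b=np.zeros_like(t);b[122:228,312:390]=t[122:228,312:390]
        cc=cv2.minAreaRect(W[b][:,:2].astype(np.float32));print('tray',cc,cv2.boxPoints(cc),np.percentile(W[b][:,2],[10,50,95]))
        b=np.zeros_like(t);b[122:180,312:390]=((W[...,2]>.025)&(W[...,2]<.1))[122:180,312:390]
        print('appl',cv2.minAreaRect(W[b][:,:2].astype(np.float32)))
        # base circle
        m=(W[...,2]>.1)&(W[...,2]<.116);b=np.zeros_like(m);b[85:228,95:240]=m[85:228,95:240]
        print('cover',b.sum(),cv2.minEnclosingCircle(W[b][:,:2].astype(np.float32)) if b.sum() else 0)
        for uv in [(143,168),(196,167),(145,214),(201,207)]: print('cut',uv,onplane(c,*uv,.108)[:2])
        cv2.imwrite('pics/crop.png',cv2.resize(p[85:230,95:240,::-1],None,fx=4,fy=4,interpolation=cv2.INTER_CUBIC))
E
```

```text
top knob 165 [0.59444677 0.10897145 0.14747558] [0.06573184 0.01898543 0.03179988]
rect ((0.5953980088233948, 0.11112285405397415), (0.018956687301397324, 0.064766064286232), 89.93812561035156)
red 109 [167.1 118. ] [0.6925 0.1137 0.096 ] depth [0.689  0.1119 0.1072]
green 105 [130.8 143.9] [0.6261 0.2038 0.096 ] depth [0.623  0.2005 0.1072]
blue 173 [119.9 109.7] [0.7161 0.2337 0.096 ] depth [0.7176 0.2286 0.0986]
yellow 124 [189.  184.4] [0.5204 0.0573 0.096 ] depth [0.5211 0.0572 0.0959]
tray ((0.5587227940559387, -0.3638559579849243), (0.24429894983768463, 0.15398231148719788), 1.1391395330429077) [[ 0.43506688 -0.2893084 ]
 [ 0.43812805 -0.44326028]
 [ 0.6823787  -0.43840352]
 [ 0.67931753 -0.28445163]] [0.00138952 0.00310305 0.0201163 ]
appl ((0.6306374669075012, -0.36685699224472046), (0.04468555748462677, 0.1387922465801239), 3.5932135581970215)
cover 9041 ((0.6220747232437134, 0.12995150685310364), 0.18521614372730255)
cut (143, 168) [0.56117871 0.16943547]
cut (196, 167) [0.56172668 0.03875548]
cut (145, 214) [0.44677522 0.16233131]
cut (201, 207) [0.46167488 0.02633506]
scene knob 447 [0.58713633 0.12136267 0.14324169] [0.06674284 0.01820742 0.03309335]
red 84 [128.2 211. ] [0.6948 0.1143 0.096 ] depth [0.6726 0.1275 0.1102]
green 126 [109.3 241.7] [0.6283 0.2046 0.096 ] depth [0.608  0.215  0.1101]
blue 85 [181.4 202.4] [0.6296 0.0227 0.096 ] depth [0.609  0.0384 0.1102]
yellow 116 [205.5 224.3] [0.5232 0.0563 0.096 ] depth [0.52   0.0591 0.0987]
```

View pics/crop.png

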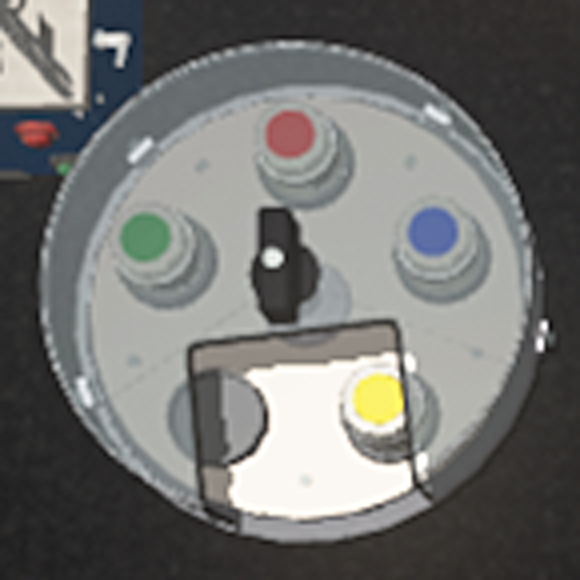

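The crop confirms the red dot at the back, at (290,133), the knob bar lying along world x, and the cut-out turned about 8°. Fitting a circle to the jars puts the axis at about (0.597, 0.1115). The plan is to pinch the knob at yaw 0, turn it about +187°, and then take the jar at the same yaw.

Call:
{"method": "play_rows", "body": {"motion": [[3.7,-3.4,0,0,0,0.1,1],[7.4,-6.7,0,0,0,0.2,1],[11.1,-10.1,0,0,0,0.3,1],[14.8,-13.4,0,0,0,0.313,1],[18.5,-16.8,0,0,0,0.313,1]]}}

```text
clock: 0.6
position: [0.3171, -0.3762, 0.2312]
tool_rot: [-3.142, 0.0, -0.001]
force: [1.4, -0.3, -0.3]
grip_width: 0.0854
finger_force: 0.0
```

Call:
{"method": "play_rows", "body": {"motion": [[2,-3.8,0,0,0,0,1],[4.5,-7.8,0,0,0,0,1],[7,-11.8,0,0,0,0,1],[9.5,-15.8,0,0,0,0,1],[12,-20,0,0,0,0,1]]}}

```text
clock: 1.1
position: [0.4371, -0.1765, 0.2313]
tool_rot: [3.141, -0.0, -0.001]
force: [1.0, -1.6, -0.5]
grip_width: 0.0854
finger_force: 0.0
```

Call:
{"method": "play_rows", "body": {"motion": [[2,-3.8,0,0,0,0,0.6],[4.5,-7.8,0,0,0,0,0.6],[6,-11.8,0,0,0,0,0.6],[7,-14,0,0,0,0,0.6],[7,-14,0,0,0,0,0.6]]}}

```text
clock: 1.6
position: [0.5074, -0.0346, 0.231]
tool_rot: [-3.14, 0.0, 0.005]
force: [-0.0, -1.1, -0.9]
grip_width: 0.0683
finger_force: 0.0
```

```bash
python3 - <<'E'
from h import *
s=observe();print(s['position'],s['tool_rot'],s['qpos'])
p,d,c=grab('wrist');np.savez('pics/w1',p=p,d=d,**c);cv2.imwrite('pics/w1.png',p[:,:,::-1]);print(-c['t']@c['R'])
E
```

```text
[ 0.50744093 -0.03460956  0.23099454] [-3.14033085e+00  1.19305028e-04  4.58234558e-03] [ 0.11633506  0.34363125 -0.2082351   1.89483226  0.08660358  0.91184093
 -1.6993712 ]
[ 0.57529109 -0.03432164  0.375181  ]
```

View pics/w1.png

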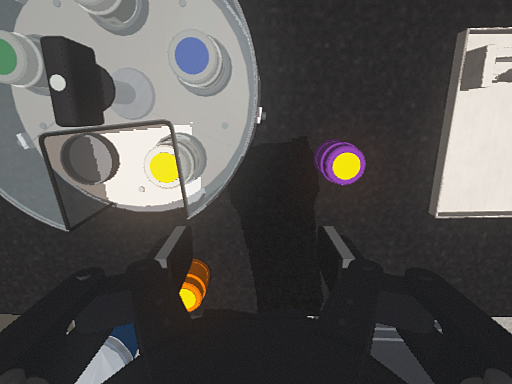

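The wrist view shows the knob's top face at about (41-65, 38-125), the cut-out's inner corners at (40,133) and (170,121), and the outer ones at (68,230) and (188,219).

```bash
python3 - <<'E'
from h import *
c=np.load('pics/w1.npz');d=c['d'];p=c['p'];W=cloud(c,d)
k=(W[...,2]>.147)&(W[...,2]<.16);k[:,140:]=0;k[130:]=0
print(k.sum(),cv2.minAreaRect(W[k][:,:2].astype(np.float32)),W[k].mean(0))
P=[onplane(c,*uv,.108)[:2] for uv in [(40,133),(170,121),(68,230),(188,219)]];print(np.round(P,4))
for a,b in [(0,1),(0,2),(1,3)]: e=P[b]-P[a];print(np.linalg.norm(e),np.degrees(np.arctan2(e[1],e[0])))
hsv=cv2.cvtColor(p,cv2.COLOR_RGB2HSV)
for h0,h1,x0,x1 in [(25,33,140,190),(105,130,160,220)]:
    m=((hsv[...,0]>=h0)&(hsv[...,0]<=h1)&(hsv[...,1]>80));m[:,:x0]=0;m[:,x1:]=0;m[190:]=0;m[:30]=0
    v,u=np.nonzero(m);print(u.mean(),v.mean(),onplane(c,u.mean(),v.mean(),.096))
E
```

```text
2718 ((0.597783088684082, 0.11407789587974548), (0.06525688618421555, 0.02120772935450077), 0.14973095059394836) [0.59887131 0.11199444 0.15430401]
[[0.5566 0.1734]
 [0.5685 0.0465]
 [0.4548 0.1645]
 [0.468  0.0353]]
0.12749697894958106 -84.6685484116402
0.10220169200660503 -174.97263257525833
0.10107955913044278 -173.66821696900442
163.66617429837518 167.31019202363368 [0.52103953 0.06044345 0.096     ]
191.37474541751527 55.424643584521384 [0.62822223 0.02527455 0.096     ]
```

Call:
{"method": "play_rows", "body": {"motion": [[2.5,-4,0,0,0,0.005,0.3],[5,-8,0,0,0,0.005,0.3],[7.5,-12,0,0,0,0.005,0.3],[9.1,-14.7,0,0,0,0.005,0.3],[9.1,-14.7,3,0,0,0.005,0.3]]}}

```text
clock: 2.15
position: [0.6003, 0.1124, 0.2033]
tool_rot: [-3.139, -0.005, -0.002]
force: [0.3, 0.0, -0.6]
grip_width: 0.0557
finger_force: 0.0
```

Call:
{"method": "play_rows", "body": {"motion": [[0,0,2.5,0,0,0,0.3],[0,0,5,0,0,0,0.3],[0,0,7,0,0,0,0.3],[0,0,7.9,0,0,0,0.3],[0,0,7.9,0,0,0,0.3]]}}

```text
clock: 2.65
position: [0.5971, 0.1077, 0.1214]
tool_rot: [3.141, 0.002, -0.006]
force: [-0.3, 0.0, -0.3]
grip_width: 0.0554
finger_force: 0.0
```

Call:
{"method": "play_rows", "body": {"motion": [[0.1,-0.4,0,0,0,0,0.3],[0.1,-0.4,0,0,0,0,-0.2],[0.1,-0.4,0,0,0,0,-1],[0.1,-0.4,0,0,0,0,-1],[0.1,-0.4,0,0,0,0,-1]], "squeeze": 40}}

```text
clock: 3.15
position: [0.5992, 0.115, 0.1235]
tool_rot: [-3.139, -0.002, -0.004]
force: [-1.1, 10.3, 6.0]
grip_width: 0.0197
finger_force: 42.0
```

Call:
{"method": "play_rows", "body": {"motion": [[0,0,0,0,0,0,-1],[0,0,0,0,0,0,-1],[0,0,0,0,0,0,-1],[0,0,0,0,0,0,-1],[0,0,0,0,0,0,-1]]}}

```text
clock: 3.65
position: [0.5991, 0.1151, 0.1235]
tool_rot: [-3.139, -0.002, -0.004]
force: [-0.9, 9.6, 6.5]
grip_width: 0.0193
finger_force: 42.0
```

Call:
{"method": "play_rows", "body": {"motion": [[0,-0.3,0,0,0,-0.1,-1],[0,-0.3,0,0,0,-0.22,-1],[0,-0.3,0,0,0,-0.35,-1],[0,-0.3,0,0,0,-0.48,-1],[0,-0.3,0,0,0,-0.6,-1]]}}

```text
clock: 4.15
position: [0.5988, 0.1161, 0.1234]
tool_rot: [3.141, -0.001, 0.6]
force: [-5.9, 2.4, 10.5]
grip_width: 0.0195
finger_force: 42.6
```

Call:
{"method": "play_rows", "body": {"motion": [[0,0,0,0,0,-0.13,-1],[0,0,0,0,0,-0.26,-1],[0,0,0,0,0,-0.39,-1],[0,0,0,0,0,-0.52,-1],[0,0,0,0,0,-0.64,-1]]}}

```text
clock: 4.65
position: [0.598, 0.1168, 0.1235]
tool_rot: [-3.141, -0.0, 1.241]
force: [-12.8, 3.7, 15.1]
grip_width: 0.0191
finger_force: 43.3
```

Call:
{"method": "play_rows", "body": {"motion": [[-0.1,-0.2,-0.2,0,0,-0.13,-1],[-0.1,-0.2,-0.2,0,0,-0.26,-1],[-0.1,-0.2,-0.2,0,0,-0.39,-1],[-0.1,-0.2,-0.2,0,0,-0.52,-1],[-0.1,-0.2,-0.2,0,0,-0.65,-1]]}}

```text
clock: 5.15
position: [0.5968, 0.1166, 0.1239]
tool_rot: [3.14, -0.002, 1.891]
force: [8.0, 8.7, -18.6]
grip_width: 0.0192
finger_force: 46.7
```

Call:
{"method": "play_rows", "body": {"motion": [[0,0,0,0,0,-0.13,-1],[0,0,0,0,0,-0.26,-1],[0,0,0,0,0,-0.39,-1],[0,0,0,0,0,-0.52,-1],[0,0,0,0,0,-0.65,-1]]}}

```text
clock: 5.65
position: [0.596, 0.1159, 0.1239]
tool_rot: [3.142, -0.001, 2.54]
force: [-0.1, 5.2, -12.0]
grip_width: 0.0193
finger_force: 47.7
```

Remaining turn is to yaw 3.24: 0.70.

Call:
{"method": "play_rows", "body": {"motion": [[0,0,0.1,0,0,-0.14,-1],[0,0,0.1,0,0,-0.28,-1],[0,0,0.1,0,0,-0.42,-1],[0,0,0.1,0,0,-0.56,-1],[0,0,0.1,0,0,-0.7,-1]]}}

```text
clock: 6.15
position: [0.5958, 0.1149, 0.1239]
tool_rot: [-3.14, -0.001, -3.043]
force: [-10.1, -3.7, 9.3]
grip_width: 0.0191
finger_force: 50.8
```

Call:
{"method": "play_rows", "body": {"motion": [[0,0,0,0,0,0,-1],[0,0,0,0,0,0,-0.5],[0,0,0,0,0,0,0],[0,0,0,0,0,0,0.4],[0,0,0,0,0,0,0.4]]}}

```text
clock: 6.65
position: [0.5966, 0.1155, 0.1234]
tool_rot: [-3.141, 0.0, -3.049]
force: [-0.4, 0.3, 0.8]
grip_width: 0.0597
finger_force: 0.0
```

Call:
{"method": "play_rows", "body": {"motion": [[0,0,-2,0,0,0,0.4],[0,0,-5,0,0,0,0.4],[0,0,-8,0,0,0,0.4],[0,0,-11,0,0,0,0.4],[0,0,-12,0,0,0,0.4]]}}

```text
clock: 7.15
position: [0.5971, 0.1164, 0.2476]
tool_rot: [3.141, 0.004, -3.048]
force: [-0.9, 0.2, -0.2]
grip_width: 0.0599
finger_force: 0.0
```

```bash
python3 - <<'E'
from h import *
s=observe();print(s['position'],s['tool_rot'],s['qpos'],s['force'])
for n in ['top','scene','wrist']:
    p,d,c=grab(n);np.savez('pics/%s2'%n,p=p,d=d,**c)
    hsv=cv2.cvtColor(p,cv2.COLOR_RGB2HSV);m=((hsv[...,0]<5)|(hsv[...,0]>174))&(hsv[...,1]>110)
    nn,l,st,ce=cv2.connectedComponentsWithStats(m.astype(np.uint8))
    for i in range(1,nn):
        if st[i,4]>25: print(n,st[i,4],ce[i],onplane(c,*ce[i],.096),np.median(cloud(c,d)[l==i],0))
    if n!='top': cv2.imwrite(f'pics/{n}2.png',p[:,:,::-1])
E
```

```text
[0.5971321  0.11635501 0.24764646] [ 3.1408901   0.00396873 -3.0481589 ] [ 0.38665875  0.68680284 -1.08133079  1.59552522  0.63334433  1.24462893
  0.8548555 ] [-0.87877085  0.22373905 -0.16892331]
top 119 [170.12605042 191.64705882] [0.50284566 0.10394797 0.096     ] [0.50237246 0.10438654 0.09529208]
scene 43 [163.  17.] [ 5.79261624 -4.30596866  0.096     ] [0.04217738 0.49900576 0.50689619]
scene 146 [ 55.47260274 238.84246575] [0.72096482 0.25981269 0.096     ] [0.68675326 0.27259498 0.11743316]
scene 131 [194.90839695 238.71755725] [0.50427561 0.10393198 0.096     ] [0.5016799  0.10628331 0.09862272]
scene 54 [ 19.96296296 257.68518519] [0.71558149 0.32742361 0.096     ] [0.68610784 0.33498405 0.11422379]
wrist 808 [252.84777228  84.98638614] [0.50269885 0.1056451  0.096     ] [0.50292497 0.10577219 0.09807124]
wrist 69 [448.14492754 249.07246377] [0.6649371 0.3559721 0.096    ] [0.68872032 0.39932122 0.04424874]
wrist 174 [379.64367816 267.35632184] [0.69699253 0.27949386 0.096     ] [0.68369704 0.26587108 0.11770172]
```

View pics/wrist2.png

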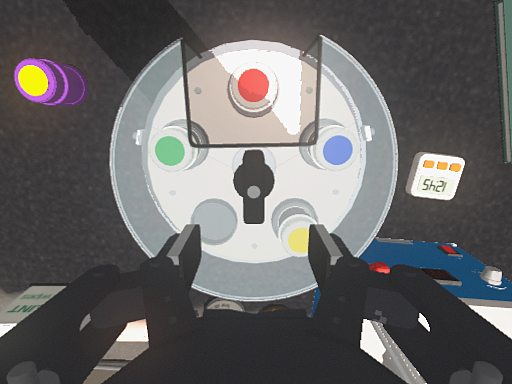

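The red-dot jar (252,85) stands in the middle of the cut-out (188-320), at (0.503, 0.105), with its top at about 0.096. Now I go over it.

Call:
{"method": "play_rows", "body": {"motion": [[3,-0.1,0,0,0,0,0.6],[6,-0.2,0,0,0,0,0.6],[9,-0.3,0,0,0,0,0.6],[9.5,-0.3,3,0,0,0,0.6],[9.5,-0.3,6,0,0,0,0.6]]}}

```text
clock: 7.8
position: [0.5012, 0.1029, 0.1824]
tool_rot: [-3.141, 0.0, -3.049]
force: [1.7, -1.2, -0.3]
grip_width: 0.0682
finger_force: 0.0
```

Call:
{"method": "play_rows", "body": {"motion": [[0,0,3,0,0,0,0.6],[0,0,5,0,0,0,0.6],[0,0,6,0,0,0,0.6],[0,0,6,0,0,0,0.6],[0,0,6,0,0,0,0.6]]}}

```text
clock: 8.3
position: [0.5022, 0.1039, 0.1238]
tool_rot: [3.141, 0.0, -3.048]
force: [0.7, -0.5, 0.1]
grip_width: 0.0682
finger_force: 0.0
```

Call:
{"method": "play_rows", "body": {"motion": [[-0.1,0.1,2,0,0,0,0.6],[-0.1,0.1,4,0,0,0,0.6],[-0.1,0.1,5.5,0,0,0,0.6],[-0.1,0.1,6.7,0,0,0,0.6],[-0.1,0.1,6.7,0,0,0,0.6]]}}

```text
clock: 8.8
position: [0.5027, 0.1047, 0.0555]
tool_rot: [-3.142, -0.001, -3.048]
force: [-0.1, 0.2, 0.6]
grip_width: 0.0685
finger_force: 0.0
```

Call:
{"method": "play_rows", "body": {"motion": [[0,0,0,0,0,0,0.3],[0,0,0,0,0,0,0],[0,0,0,0,0,0,-0.3],[0,0,0,0,0,0,-0.6],[0,0,0,0,0,0,-0.6]], "squeeze": 25}}

```text
clock: 9.3
position: [0.5035, 0.1051, 0.0572]
tool_rot: [3.141, 0.001, -3.048]
force: [-1.5, 0.2, 7.9]
grip_width: 0.0492
finger_force: 25.9
```

Call:
{"method": "play_rows", "body": {"motion": [[0,0,0,0,0,0,-0.6],[0,0,-0.5,0,0,0,-0.6],[0,0,-1,0,0,0,-0.6],[0,0,-1.5,0,0,0,-0.6],[0,0,-2,0,0,0,-0.6]], "squeeze": 40}}

```text
clock: 9.8
position: [0.5031, 0.1047, 0.0769]
tool_rot: [-3.142, 0.0, -3.049]
force: [0.0, 0.5, -0.3]
grip_width: 0.0486
finger_force: 41.6
```

Call:
{"method": "play_rows", "body": {"motion": [[0,0,-2,0,0,0,-0.6],[0,0,-4,0,0,0,-0.6],[0,0,-6,0,0,0,-0.6],[0,0,-8,0,0,0,-0.6],[0,0,-10,0,0,0,-0.6]]}}

```text
clock: 10.3
position: [0.5029, 0.1048, 0.1774]
tool_rot: [-3.142, 0.0, -3.048]
force: [0.1, -0.7, -0.8]
grip_width: 0.0492
finger_force: 41.7
```

```bash
python3 - <<'E'
from h import *
s=observe();print(s['position'],s['tool_rot'],s['grip_width'],s['force'],s['qpos'])
p,d,c=grab('scene');a=p[90:330,60:400]
p2,d2,c2=grab('top')
np.savez('pics/top3',p=p2,d=d2,**c2)
b=cv2.resize(p2[90:240,300:400],(240,360));
a=cv2.resize(a,(510,360));cv2.imwrite('pics/lift.png',np.hstack([a,b])[:,:,::-1])
E
```

```text
[0.50289053 0.10478313 0.17744476] [-3.14157812e+00  2.79475764e-05 -3.04821896e+00] 0.049179419947093565 [ 0.05905879 -0.71630669 -0.78453433] [ 0.44795903  0.6346039  -1.08515761  1.90784196  0.66514888  1.01516194
  0.72920308]
```

View pics/lift.png

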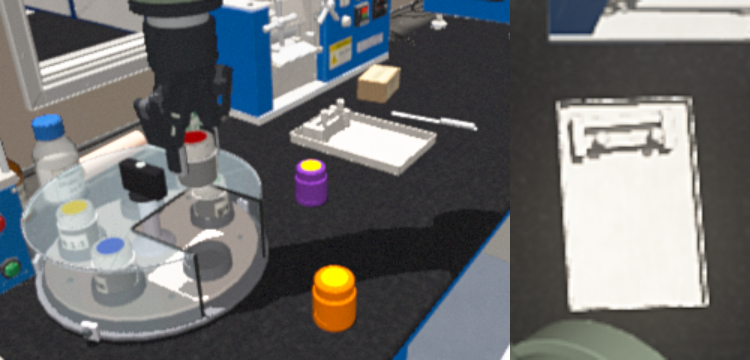

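The jar is held upright over the cut-out, lid in the pads at crop (195,140). The other jars are in their cups and the tray is undisturbed. Tray target: about (0.516, -0.366).

Call:
{"method": "play_rows", "body": {"motion": [[0.1,-1.5,-0.5,0,0,0,-0.6],[0.3,-4.5,-1,0,0,0,-0.6],[0.6,-8.5,-1,0,0,0,-0.6],[0.9,-12.5,-1,0,0,0,-0.6],[1.1,-16.5,-1,0,0,0,-0.6]]}}

```text
clock: 10.9
position: [0.5069, -0.0622, 0.1858]
tool_rot: [-3.141, -0.001, -3.048]
force: [1.1, 0.7, -1.3]
grip_width: 0.049
finger_force: 41.7
```

Call:
{"method": "play_rows", "body": {"motion": [[0.3,-4,0,0,0,0,-0.6],[0.6,-8,0,0,0,0,-0.6],[0.9,-12,0,0,0,0,-0.6],[1.2,-15.5,0,0,0,0,-0.6],[1.4,-18.5,0,0,0,0,-0.6]]}}

```text
clock: 11.4
position: [0.51, -0.2482, 0.1855]
tool_rot: [3.141, -0.001, -3.05]
force: [0.5, 0.8, -1.6]
grip_width: 0.0489
finger_force: 41.7
```

Call:
{"method": "play_rows", "body": {"motion": [[0.2,-3,0,0,0,0,-0.6],[0.4,-6,0,0,0,0,-0.6],[0.6,-9,0,0,0,0,-0.6],[0.7,-11,0,0,0,0,-0.6],[0.7,-12,0,0,0,0,-0.6]]}}

```text
clock: 11.9
position: [0.5142, -0.3679, 0.1853]
tool_rot: [3.141, -0.001, -3.051]
force: [-0.3, 0.3, -1.9]
grip_width: 0.0493
finger_force: 41.8
```

```bash
python3 - <<'E'
from h import *
s=observe();print(s['position'],s['tool_rot'],s['grip_width'],s['force'],s['qpos'])
p,d,c=grab('wrist');np.savez('pics/w4',p=p,d=d,**c);cv2.imwrite('pics/w4.png',p[:,:,::-1])
E
```

```text
[ 0.51423229 -0.36793562  0.18525883] [ 3.14118892e+00 -9.58791998e-04 -3.05050454e+00] 0.04931909165564292 [-0.30250103  0.2695577  -1.92981379] [ 1.15509712  0.79076519 -1.03901718  1.58808972  0.72078812  1.18999047
  1.6263955 ]
```

View pics/w4.png

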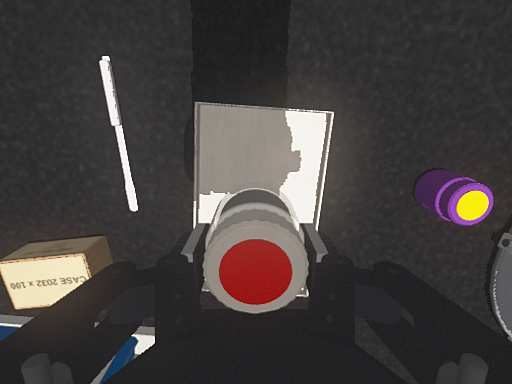

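The jar (255,270) is held upright above the tray, whose near corners are at (195,102) and (333,112). Lowering it now.

Call:
{"method": "play_rows", "body": {"motion": [[0,0,2,0,0,0,-0.6],[0,0,5,0,0,0,-0.6],[0,0,8,0,0,0,-0.6],[0,0,10.5,0,0,0,-0.6],[0,0,12.5,0,0,0,-0.6]]}}

```text
clock: 12.45
position: [0.5147, -0.3647, 0.0597]
tool_rot: [3.141, -0.001, -3.047]
force: [0.1, -0.3, -0.8]
grip_width: 0.0486
finger_force: 41.7
```

Call:
{"method": "play_rows", "body": {"motion": [[0,0,1,0,0,0,-0.6],[0,0,1.8,0,0,0,-0.6],[0,0,2.4,0,0,0,-0.6],[0,0,2.8,0,0,0,-0.6],[0,0,3,0,0,0,-0.6]]}}

```text
clock: 12.95
position: [0.5151, -0.3663, 0.0315]
tool_rot: [-3.141, 0.0, -3.049]
force: [0.4, -0.7, -0.7]
grip_width: 0.0491
finger_force: 41.7
```

Call:
{"method": "play_rows", "body": {"motion": [[0,0,0.1,0,0,0,-0.6],[0,0,0.2,0,0,0,-0.6],[0,0,0.3,0,0,0,-0.6],[0,0,0.4,0,0,0,-0.6],[0,0,0.4,0,0,0,-0.6]]}}

```text
clock: 13.45
position: [0.5149, -0.3661, 0.0272]
tool_rot: [3.142, -0.0, -3.048]
force: [0.1, -0.8, -1.5]
grip_width: 0.0493
finger_force: 41.7
```

Call:
{"method": "play_rows", "body": {"motion": [[0,0,0.05,0,0,0,-0.6],[0,0,0.1,0,0,0,-0.6],[0,0,0.15,0,0,0,-0.6],[0,0,0.2,0,0,0,-0.6],[0,0,0.2,0,0,0,-0.6]]}}

```text
clock: 13.95
position: [0.515, -0.3661, 0.0255]
tool_rot: [-3.141, 0.0, -3.048]
force: [-1.1, -0.0, 3.1]
grip_width: 0.0495
finger_force: 42.2
```

Contact begins at 0.0255, as expected. I press 1 mm more, then release slowly.

Call:
{"method": "play_rows", "body": {"motion": [[0,0,0.1,0,0,0,-0.6],[0,0,0.1,0,0,0,-0.6],[0,0,0.1,0,0,0,0.1],[0,0,0.1,0,0,0,0.4],[0,0,0.1,0,0,0,0.7]]}}

```text
clock: 14.45
position: [0.5149, -0.3662, 0.0243]
tool_rot: [-3.142, 0.0, -3.048]
force: [0.1, -0.1, -0.8]
grip_width: 0.072
finger_force: 0.0
```

Call:
{"method": "play_rows", "body": {"motion": [[0,0,0,0,0,0,0.7],[0,0,0,0,0,0,0.7],[0,0,-1,0,0,0,0.7],[0,0,-3,0,0,0,0.7],[0,0,-6,0,0,0,0.7]]}}

```text
clock: 14.95
position: [0.5146, -0.3657, 0.0854]
tool_rot: [3.14, -0.001, -3.048]
force: [0.4, -0.2, 0.7]
grip_width: 0.0727
finger_force: 0.0
```

Call:
{"method": "play_rows", "body": {"motion": [[0,0,-4,0,0,0,0.7],[0,0,-8,0,0,0,0.7],[0,0,-12,0,0,0,0.7],[0,0,-14,0,0,0,0.7],[0,0,-14,0,0,0,0.7]]}}

```text
clock: 15.45
position: [0.5161, -0.3662, 0.2291]
tool_rot: [-3.138, 0.004, -3.048]
force: [0.7, 0.3, -0.5]
grip_width: 0.0724
finger_force: 0.0
```

```bash
python3 - <<'E'
from h import *
s=observe();print(s['position'],s['grip_width'],s['force'])
p,d,c=grab('wrist');p2,d2,c2=grab('scene')
hsv=cv2.cvtColor(p,cv2.COLOR_RGB2HSV);m=((hsv[...,0]<5)|(hsv[...,0]>174))&(hsv[...,1]>110);m[:,:150]=0
print(m.sum(),np.median(cloud(c,d)[m],0))
cv2.imwrite('pics/end.png',np.hstack([cv2.resize(p,(400,300)),cv2.resize(p2,(400,300))])[:,:,::-1])
E
```

```text
[ 0.51606141 -0.36618608  0.22907596] 0.07244836468232076 [ 0.69929464  0.25032845 -0.47229677]
575 [ 0.51443853 -0.36604858  0.0661064 ]
```

View pics/end.png

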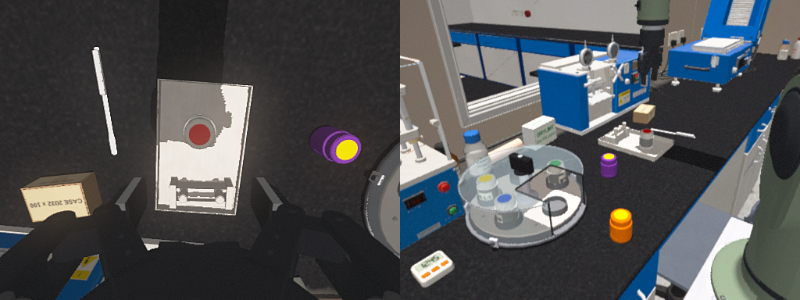

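The red-dot jar stands upright in the tray at (200,132), with its top at 0.066. The applicator is in place at (200,190), and the other three jars are in their cups.

```bash
python3 -c "
from workcell import bot;print(bot.job_done())"
```

```text
the job is handed in; nothing more can be done
None
```

The red-dot jar was turned into the cut-out, lifted out and set upright on the tray floor beside the applicator; the last pictures show the applicator in place and the other three jars in their cups, and the job is handed in (no verdict came back).

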